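# Spread the retaining ring with the pliers and snap it into the carousel spindle's groove

## Task

The dose-cup carousel must be locked on its spindle: take the red-handled ring pliers from the grey dock with the retaining ring on their tips, squeeze them to spread the ring (no further than it needs), slide it down over the spindle, press the sprung brass washer gently down to its stop and let the ring snap shut in the groove. Then stand the pliers back in the dock. Handle the ring only with the pliers and leave everything else on the desk alone.

Things in the scene. Friction and masses are not known exactly. Their poses are not given: they have to be found in the camera images.
- pliers: Ring pliers, upright, 138 mm tall, 130 g: red flat handles on top, dark jaws below. Origin at the pivot; z up; y is the line along which handles close and jaws spread; +x points to the hanging tab. Squeezing spreads the tips (10 mm less over the handles at the grip point: 11 mm more over the tips). A spring opens the handles: 8 N on each at rest, 10 N squeezed without the ring.
- pliers_grip (a point): Grip point between the handles, 55 mm above the pliers' origin. Grip from above across y: 58 mm wide at rest, 20 mm deep (x), 52 mm high, leaning outward 0.11 rad to the top. Flanges jut out 10 mm per side, 26 mm below this point. About 37 mm between the finger pads opens the ring enough (some 20 N per finger); at 55 to 57 mm the pliers are still held but let the ring shut.
- pliers_tips (a point): Midway between the pliers' pin ends, 60 mm below their origin. Pins: 5 mm thick, 26 mm to each side (y) of here at rest; each stands 4.5 mm (round-ended) out of a crossbar 15 mm long (x), 4 mm thick, which rests on the ring's lug and presses it down.
- pliers_tab (a point): Middle of the T-shaped hanging tab's head: plate 24 mm wide (y), 5 mm thick (x), 22.5 mm along +x from the pliers' axis, reaching from 4 mm above to 30 mm below the pliers' origin (a narrower foot to 38 mm below), on a web 7 mm wide (y).
- ring: Steel retaining ring lying flat, 5 mm thick, 46 x 68 mm, 60 g; gap to +x, a bow behind (-x) joins two sprung arms. Origin on the underside, centre of the bore (31.4 mm across when shut); z up. Each arm has a lug with a hole (9 mm in x, 8 mm in y) at x = 4, y = +27 or -27 mm. At the start it lies in the dock with the pliers' pins in these holes, +x as the pliers' +x.
- ring_center (a point): Centre of the ring's bore, half way through its thickness (2.5 mm above the ring's origin).
- ring_left (a joint): Angle (rad) by which the ring's left (+y) arm is spread; 0 is shut. It turns about a point at x = -24, y = 18 mm in the ring; the lug moves out 28 mm per rad. Both arms need 0.18 to just pass the 36 mm spindle, 0.25 passes freely; beyond 0.38 the ring is overstretched and spoilt. It springs shut with 4 N at the lug, 7 N when open.
- ring_right (a joint): The same for the right (-y) arm, which turns about x = -24, y = -18 mm.
- carousel: White round dose-cup carousel, fixed, 160 mm across, 19 mm high, green boss 68 mm across to 24 mm. Origin on the desk at its axis. From it rises a steel spindle whose height is NOT measured: 0 to 20 mm above this lowest case: groove (30 mm across) 38 to 46 mm above the desk, 36 mm thick from 46 to 53 mm, cone to 25 mm across at the top, 58.5 mm. See carousel_axis.
- carousel_axis (a point): On the spindle's axis, 24 mm above the desk. Around the spindle a sprung brass washer (57 mm across) covers the groove's lower part; it goes down 5 mm to a stop level with the groove's lower side: 3 N to start, 5.5 N at the stop, then a steep rise. The ring snaps in only if let go with the washer within 2 mm of the stop (feel for it). Pressing the spread ring with over 17 N spoils it.
- dock: Grey tool dock, fixed: plate 125 x 94 x 8 mm, black pads (tops 12.5 mm, nubs 14 mm above the desk) under ring and pins, and on its +x side a post 82 mm high with a T slot, open at the top, that takes the pliers' tab with 2 mm of play all round. The pliers go in and out straight up and down and stand with their pins on the pad. Origin on the desk below the pliers' axis; x, y as the pliers' x, y.
- dock_home (a point): Where the pliers' origin is while they stand in the dock: on the dock's axis, 74.5 mm above the desk.
- med_box_b: Small purple and white medicine carton, 46 x 74 x 36 mm, bystander; origin under its middle.
- pill_bottle: Pill bottle with orange stripes and white cap, 45 x 70 mm, bystander; origin under its middle.
- med_box: Blue and white medicine carton, 50 x 92 x 24 mm, bystander; origin under its middle.
- pen: Blue pen lying flat, 12 x 145 x 9 mm, bystander; origin under its middle.
- blister: Blister strip of orange tablets, 40 x 96 x 5 mm, bystander; origin under its middle.
- pill_bottle_b: Small green and white pill bottle, 38 x 56 mm, bystander; origin under its middle.
Not all that is in view belongs to the job. There is more than one size of the carousel; the job needs the larger.

How it is judged (in metres and radians):
On the way, in this order (a step that is already met when the one before it is completed fails the run):
1. the ring, spread by the pliers, is lifted clear of the dock (value of joint each of ring_left, ring_right above 0.1 rad and z of ring in the frame of dock above 0.04 m), for 0.1 s.
2. the ring has snapped shut in the spindle's groove (value of joint each of ring_left, ring_right below 0.09 rad and horizontal distance between ring_center and carousel_axis below 0.005 m and z of ring_center in the frame of carousel_axis between 0.014 and 0.042 m and angle between ring's own z axis and vertical below 0.12 rad and contact force between ring and carousel above 3 N), for 0.2 s.
At the end, for the whole second after the job is handed in: The ring is shut (arms under 0.09 rad) in the groove: within 5 mm of the spindle's axis, 14 to 42 mm above the boss, tilted under 0.12 rad, over 3 N on it from washer and spindle. The pliers stand in the dock within 8 mm of their place, leaning under 0.2 rad. All is at rest (all of step 2 and horizontal distance between pliers and dock_home below 0.008 m and z of pliers in the frame of dock_home between -0.006 and 0.008 m and angle between pliers's own z axis and vertical below 0.2 rad and linear speed of each of pliers, ring below 0.02 m/s); the robot touches nothing.
It fails at once if the ring is overstretched (an arm beyond 0.38 rad) (value of joint any of ring_left, ring_right above 0.38 rad).
It fails at once if the spread ring is pressed on the spindle or its washer with more than 17 N (contact force between ring and carousel above 17 N and value of joint any of ring_left, ring_right above 0.15 rad).
It fails at once if the fingers handle the ring itself (contact force between the fingers and ring above 1 N).
It fails at once if the blue and white carton is moved by more than 15 mm (distance of med_box from where it was at the start of the episode above 0.015 m).
It also fails if it takes over 64 s, if anything falls off the work surface, if the arm or the gripper's body presses on something with over 40 N, if the wrist force passes 120 N, or if a joint passes its speed limit or range.

## Robot

A 6-joint arm with a two-finger parallel gripper is mounted at the origin on a cart in front of the work surface, level with it; the furniture and walls round the work are solid. World frame = base frame: x ahead of the robot, y to its left, z up, the work surface at z = 0. Lengths are in m, angles in degrees, forces in N, time in s.
With the tool pointing down it reaches from about 0.4 to 0.825 m from the base axis. Payload 7 kg.
Tool frame: the origin (TCP) lies midway between the tips of the shut fingers; the grasp point (between the pads) lies 19 mm behind it; z points along the fingers, y is the line along which they close (so a half turn about z gives the same grasp; the last joint's range is limited). The gripper opens to 88 mm and grips with 3 to 60 N. Pads are 19 mm wide; open, the fingers measure 130 mm over their backs; the gripper's body (78 mm by 193 mm) begins 47 mm behind the grasp point.
Start: joints at [86.866, 20.546, 0.682, 0, -70.136, -16.507], TCP at [0.227, 0.636, 0.227] pointing down, gripper open.
Joint ranges: [-176.03, 176.03], [-82.01, 121.73], [-58.28, 71.71], [-173.87, 95.51], [-174.79, -0.11], [-173.66, 173.66]. Speed limits (degrees/s): [136.94, 136.94, 172.46, 180, 180, 180].

## Interface

Orientations are given as [roll, pitch, yaw] about the fixed x, y, z axes, in that order (R = Rz(yaw) Ry(pitch) Rx(roll)).
In Python, from plant import ctrl gives the robot as it stands. The module is installed in compiled form; this text tells all that it offers.
- The arm moves only by the tool send_rows, never from a script. Its argument "plan" is a list that holds one entry, the list of rows, each a list of 6 numbers: the shift along the tool's x, y, z in cm, then the turn, a rotation vector about the tool's x, y, z in degrees. A call has 1 to 8 rows; each row is the pose to reach, as a shift and turn from the pose commanded when the call began, along the tool's axes at that moment; what a row does not reach only later rows make up. A row lasts 1/12 s, in which the tool goes at most 41.7 mm and 7.16 degrees, less where a joint would pass 70% of its speed; a pose out of reach is approached as far as the arm can. A call with a gripper value outside its range is refused whole. "fingers" is the opening, from 0 (shut) to 1 (fully open), set as the call begins (left out, the last holds). The fingers move at their own pace and stop on an object; the grip force is fixed at half the most. Time passes only in rows, so rows that repeat a pose let the fingers close. It gives the time, the measured TCP pose, the force, the opening and the grip force at its end, in the units of the state.
- ctrl.get_obs(): the state, without advancing time (a new reading comes with each control period).
- ctrl.snapshot(name): name is "scene" or "top" or "wrist"; returns a dict with "img" (400x640x3 uint8, red, green, blue), "K" (3x3 intrinsics, pixels), "pose" (4x4, takes a point from camera to world coordinates). Camera axes: x right, y down, z forward; pixel columns grow to the right and rows downward; lengths in m; the calibration is good to about 2 mm. The wrist camera is an equidistant fisheye: a pixel r from the principal point sees the ray r / f radians off the axis. A picture is of the moment at which its call begins. There is no depth.
- ctrl.close_job(): hands the job in; it is judged then, once.
The state is a dict: "clock": time; "joint_pos": joint angles; "qvel": joint speeds; "tau": joint torques, N m; "tool_pos": TCP position; "orientation": TCP orientation; "force": force on the tool from outside, world axes, zero at the start; "moment": the same for the moment, N m; "opening": finger opening in m; "gripper_force": force on a finger pad.
Only numpy, scipy, OpenCV 4.12 (cv2) and the standard library are available. Lean on these libraries where they do the work, as an engineer would, in place of code of your own. Each camera call takes 0.05 s, during which the arm holds its last target. There are 200 camera calls.

## Working session

There is one attempt and no reset: what is moved stays moved. The work goes in short steps, Python scripts to look and compute and a tool call to move; the robot and the scene stay as the last step left them, time stands still between calls to the robot, and variables do not carry over. Pictures are saved under pics/ and viewed, at most 10 in all, crops included, and the job is handed in when it is done.

Besides the shell and the picture viewer there is one more tool, called by a JSON object that holds its "method" and its "body". send_rows: Moves the arm, as the interface text tells. Its arguments: {"type":"object","properties":{"plan":{"type":"array","items":{"type":"array","items":{"type":"array","items":{"type":"number"}}}},"fingers":{"type":"number"}},"required":["plan"]}

```bash
mkdir -p pics
cat > h.py <<'E'
import numpy as np, cv2
from plant import ctrl
def snap(n,f=None):
    s=ctrl.snapshot(n)
    if f: cv2.imwrite('pics/'+f,cv2.cvtColor(np.asarray(s['img']),cv2.COLOR_RGB2BGR))
    return s
def ray(s,u,v,fish=False):
    K=np.array(s['K']);P=np.array(s['pose'])
    x=(u-K[0,2])/K[0,0];y=(v-K[1,2])/K[1,1]
    if fish:
        r=np.hypot(x,y); d=np.array([x/r*np.sin(r),y/r*np.sin(r),np.cos(r)]) if r>0 else np.array([0,0,1.])
    else: d=np.array([x,y,1.])
    d=P[:3,:3]@d
    return P[:3,3],d/np.linalg.norm(d)
def onz(s,u,v,z,fish=False):
    o,d=ray(s,u,v,fish); return o+d*(z-o[2])/d[2]
def tri(rs):
    A=np.zeros((3,3));b=np.zeros(3)
    for o,d in rs:
        M=np.eye(3)-np.outer(d,d);A+=M;b+=M@o
    p=np.linalg.solve(A,b); return p,[np.linalg.norm((np.eye(3)-np.outer(d,d))@(p-o)) for o,d in rs]
E
python3 - <<'E'
from h import *
a=[snap(n) for n in('scene','top','wrist')]
np.set_printoptions(precision=4,suppress=True)
for s in a: print(s['K'],s['pose'])
im=np.vstack([s['img'] for s in a[:2]])
cv2.imwrite('pics/st.png',im[...,::-1])
for n,s in zip('stw',a): np.savez(f'{n}.npz',**s); cv2.imwrite(f'pics/{n}.png',s['img'][...,::-1])
print(ctrl.get_obs())
E
```

```text
[[422.6801   0.     315.6122]
 [  0.     422.6801 196.7839]
 [  0.       0.       1.    ]] [[ 0.856  -0.2306  0.4628 -0.0495]
 [-0.517  -0.398   0.7578 -0.9738]
 [ 0.0095 -0.8879 -0.4599  0.699 ]
 [ 0.      0.      0.      1.    ]]
[[458.8215   0.     318.5741]
 [  0.     458.8215 196.6786]
 [  0.       0.       1.    ]] [[ 0.0113 -0.9916  0.1286  0.3498]
 [-0.9999 -0.0117 -0.0024  0.0342]
 [ 0.0039 -0.1286 -0.9917  1.5528]
 [ 0.      0.      0.      1.    ]]
[[309.7069   0.     317.0481]
 [  0.     309.7069 199.6338]
 [  0.       0.       1.    ]] [[-0.3352 -0.9006 -0.2766  0.3017]
 [-0.9421  0.3209  0.0972  0.6094]
 [ 0.0012  0.2931 -0.9561  0.3825]
 [ 0.      0.      0.      1.    ]]
{'clock': 0.15, 'joint_pos': array([ 86.8686,  20.5831,   0.6465,  -0.0132, -70.1347, -16.5081]), 'qvel': array([ 0.0297, -0.1785,  0.1094, -0.0205,  0.0296,  0.1004]), 'tau': array([ -0.0009, -58.3276,  29.3289,   7.0012,   0.0088,  -0.0001]), 'tool_pos': array([0.2268, 0.6354, 0.2258]), 'orientation': array([179.9282,  -0.0084, -19.644 ]), 'force': array([ 0.2809, -0.5956, -0.3552]), 'moment': array([-0.0185,  0.011 , -0.0133]), 'gripper_force': 0.0, 'opening': 0.08731703274870378}
```

View pics/s.png

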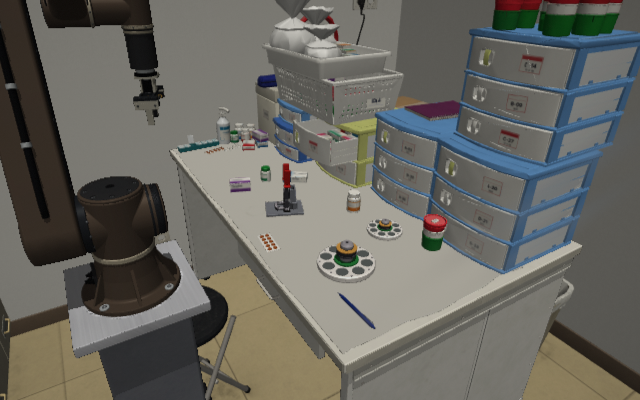

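View pics/t.png

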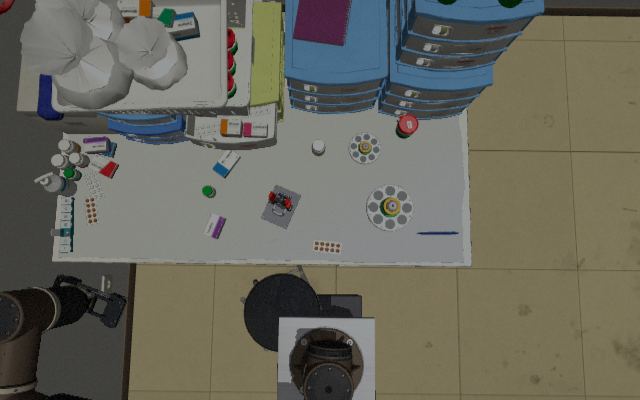

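View pics/w.png

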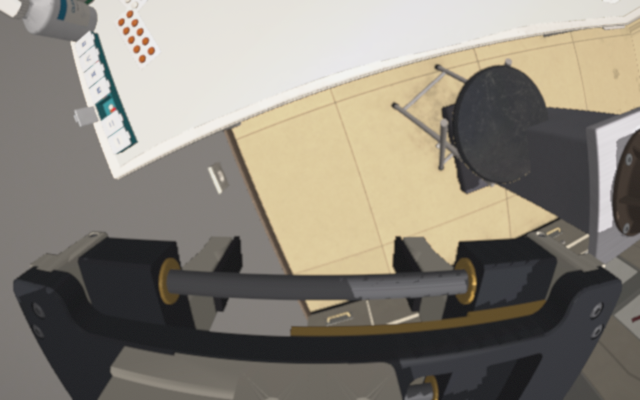

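The scene picture shows the red pliers at (287,185) in the grey dock, the large carousel at (346,262) and a smaller one at (385,229). In the top view the pliers are at (280,203), the large carousel at (390,207) and the small one at (365,148). Possible mix-ups are the two carousels (I choose the larger, top (390,207)) and other red things such as the red/green jar at top (407,125). The only red-handled pliers are at (280,203).

Run:
```python
from h import *
np.set_printoptions(precision=4,suppress=True)
T=dict(np.load('t.npz'));S=dict(np.load('s.npz'))
im=T['img'];
for (u,v) in [(280,203),(390,207),(365,148)]: print(onz(T,u,v,0.02))
# dock: grey mask near
sub=im[180:235,255:307].astype(int)
g=sub.max(2); print('bg',im[235,300],'dock',im[215,270],im[195,270])
m=((sub.max(2)<155)).astype(np.uint8)
m=cv2.morphologyEx(m,cv2.MORPH_OPEN,np.ones((3,3),np.uint8))
c=max(cv2.findContours(m,0,2)[0],key=cv2.contourArea)
r=cv2.minAreaRect(c);b=cv2.boxPoints(r)+[255,180];print(r,b)
print(np.array([onz(T,*p,0.008) for p in b]))
# carousel axes
for n,s,(u,v) in(('t',T,(390,207)),('s',S,(346,262))):
    i=s['img'];w=i[v-45:v+45,u-45:u+45].astype(int); 
    print(n,i[v,u])
A=cv2.resize(im[170:240,245:425],None,fx=4,fy=4,interpolation=2)
B=cv2.resize(S['img'][150:290,240:410],None,fx=4,fy=4,interpolation=2)[:560,:680]
cv2.imwrite('pics/c1.png',A[...,::-1]);cv2.imwrite('pics/c2.png',B[...,::-1])
```

```text
[0.5256 0.1599 0.02  ]
[ 0.5165 -0.21    0.02  ]
[ 0.7182 -0.1263  0.02  ]
bg [136 137 136] dock [ 96  97 101] [137  35  27]
((25.5, 27.0), (54.0, 51.0), 90.0) [[255. 180.]
 [306. 180.]
 [306. 234.]
 [255. 234.]]
[[0.6049 0.2478 0.008 ]
 [0.607  0.0739 0.008 ]
 [0.4232 0.0712 0.008 ]
 [0.4213 0.2424 0.008 ]]
t [135 132 135]
s [29 48 32]
```

View pics/c1.png

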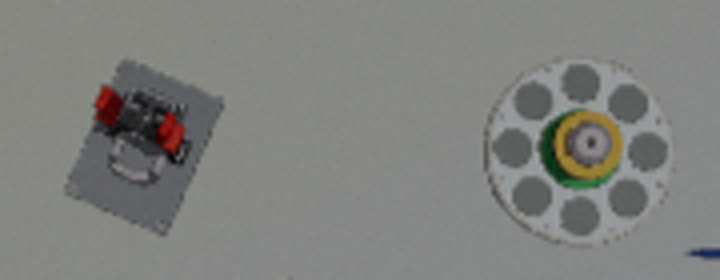

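View pics/c2.png

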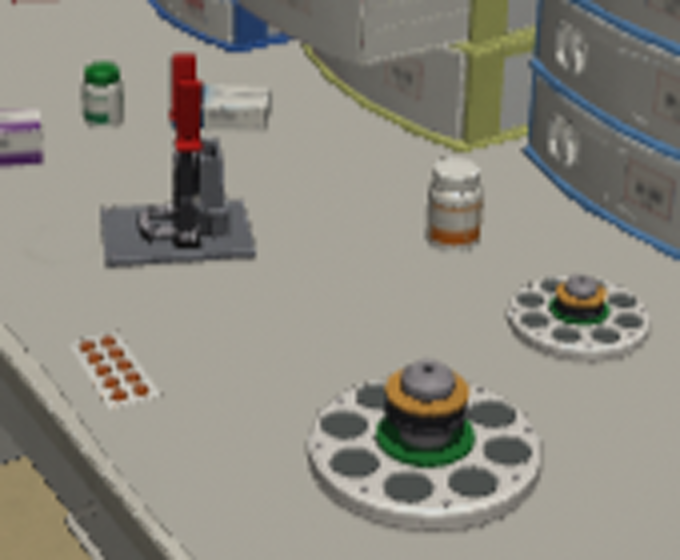

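The crops show the pliers with red handles at top px ~(272,196) and (288,203), and the dock corners at about (276,184), (301,195), (286,229) and (261,218). The post is on the upper side and the bow on the lower, so the dock yaw is about -24°. The large carousel's spindle top is at about (392,206).

```bash
cat >> h.py <<'E'
def rel(target,yaw):
    "shift (cm, tool axes) and yaw turn from current pose to target TCP xyz and yaw"
    from scipy.spatial.transform import Rotation as R
    o=ctrl.get_obs(); C=R.from_euler('xyz',o['orientation'],degrees=True)
    G=R.from_euler('xyz',[180,0,yaw],degrees=True)
    d=C.inv().apply(np.array(target)-o['tool_pos'])*100
    return d.round(2),(C.inv()*G).as_rotvec(degrees=True).round(2)
E
python3 - <<'E'
from h import *
np.set_printoptions(precision=4,suppress=True)
T=dict(np.load('t.npz'));S=dict(np.load('s.npz'))
P=[(245+x/4,170+y/4) for x,y in [(125,58),(223,100),(165,235),(66,192)]]
Q=np.array([onz(T,*p,.008) for p in P]);print(Q,Q.mean(0))
print('yaw',np.degrees(np.arctan2(*(Q[0]-Q[3])[1::-1])),np.degrees(np.arctan2(*(Q[1]-Q[2])[1::-1])))
print('handles',onz(T,280,200,.15),onz(T,280,200,.13))
print('spindle',tri([ray(T,245+590/4,170+143/4),ray(S,240+428/4,150+370/4)]))
print(rel([.512,.152,.26],-24))
E
```

```text
[[0.5903 0.175  0.008 ]
 [0.5552 0.091  0.008 ]
 [0.4401 0.1379 0.008 ]
 [0.4754 0.2221 0.008 ]] [0.5152 0.1565 0.008 ]
yaw -22.28223582959553 -22.170086307246326
handles [0.52   0.1494 0.15  ] [0.5224 0.151  0.13  ]
spindle (array([ 0.5156, -0.2102,  0.0724]), [np.float64(0.0007673550931089615), np.float64(0.0007673550931088657)])
(array([43.11, 35.94, -3.37]), array([ 0.07, -0.01,  4.36]))
```

{"method": "send_rows", "body": {"plan": [[[3,2.5,-0.5,0,0,0],[6,5,-1,0,0,0],[9,7.5,-1.5,0,0,1],[12,10,-2,0,0,2],[15,12.5,-3,0,0,2.5],[18,15,-3.4,0,0,2.5],[21,17.5,-3.4,0,0,2.5],[23,19.2,-3.4,0,0,2.5]]]}}

```text
clock: 0.82
tool_pos: [0.3799, 0.3749, 0.2611]
orientation: [-180.0, -0.0, -22.2]
force: [0.4, -0.2, 0.2]
opening: 0.0879
gripper_force: 0.0
```

Run:
```python
from h import *
print(rel([.50,.155,.26],-22.2),ctrl.get_obs()['tool_pos'])
```

```text
(array([19.42, 15.82,  0.1 ]), array([-0.03, -0.  ,  0.02])) [0.37986968 0.37485036 0.26105596]
```

{"method": "send_rows", "body": {"plan": [[[3,2.5,0,0,0,0],[6,5,0,0,0,0],[9,7.5,0,0,0,0],[12,10,0,0,0,0],[14,11.5,0,0,0,0],[14,11.5,0,0,0,0]]]}}

```text
clock: 1.32
tool_pos: [0.4665, 0.2147, 0.2605]
orientation: [180.0, -0.0, -22.3]
force: [-0.8, 0.5, 0.1]
opening: 0.0873
gripper_force: 0.0
```

Run:
```python
from h import *
s=snap('wrist','w1.png'); np.savez('w1.npz',**s,tp=ctrl.get_obs()['tool_pos'])
```

{"method": "send_rows", "body": {"plan": [[[3,2.5,0,0,0,0],[5.4,4.3,0,0,0,0],[5.4,4.3,0,0,0,0]]]}}

```text
clock: 1.62
tool_pos: [0.5002, 0.1559, 0.2603]
orientation: [179.9, 0.0, -22.2]
force: [0.1, 0.2, -0.4]
opening: 0.0875
gripper_force: 0.0
```

Run:
```python
from h import *
np.set_printoptions(precision=4,suppress=True)
s=snap('wrist','w2.png'); np.savez('w2.npz',**s,tp=ctrl.get_obs()['tool_pos'])
a=cv2.imread('pics/w1.png');b=cv2.imread('pics/w2.png')
cv2.imwrite('pics/w12.png',np.vstack([a[:300],b[:300]]))
print(ctrl.get_obs()['tool_pos'])
for f in('w1','w2'):
    s=dict(np.load(f+'.npz'));h=cv2.cvtColor(s['img'],cv2.COLOR_RGB2HSV)
    m=(((h[...,0]<6)|(h[...,0]>174))&(h[...,1]>160)&(h[...,2]>50)).astype(np.uint8)
    n,l,st,c=cv2.connectedComponentsWithStats(m)
    for i in range(1,n):
        if st[i,4]>60: print(f,st[i],c[i])
```

```text
[0.4995 0.1571 0.2602]
w1 [315  98  17  23 348] [322.9971 109.5345]
w1 [367 101  23  20 421] [378.5463 111.0523]
w1 [ 27 188   9  25 161] [ 30.0745 201.2795]
w2 [272 152  19  28 412] [281.2184 164.9369]
w2 [325 152  17  28 396] [333.7273 164.7753]
w2 [ 22 214   9  23 122] [ 25.3197 225.9016]
```

View pics/w12.png

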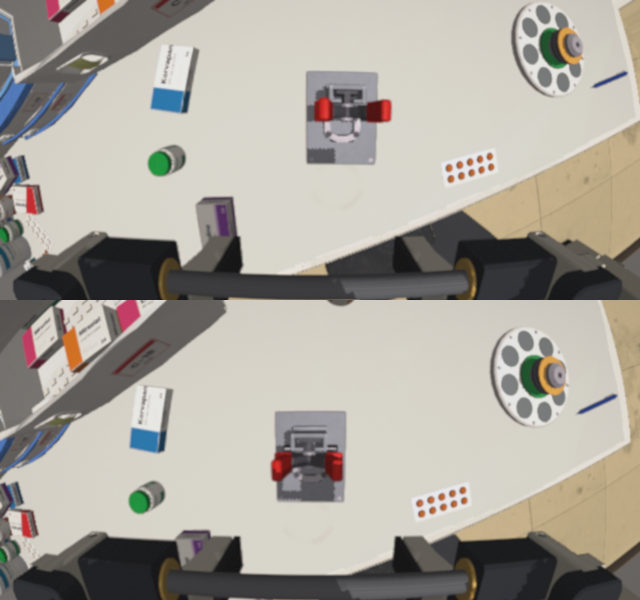

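The two wrist views show the red handles at (323,110)/(379,111) and then (281,165)/(334,165), the dock plate around each pair, and the large carousel at the right with its spindle top near (573,44) and then (558,76).

Run:
```python
from h import *
np.set_printoptions(precision=4,suppress=True)
W=[dict(np.load(f+'.npz')) for f in('w1','w2')]
L=[((322.99,109.53),(378.55,111.05)),((281.22,164.94),(333.73,164.78))]
H=[]
for k in(0,1):
    p,e=tri([ray(s,*l[k],True) for s,l in zip(W,L)]);H.append(p);print('handle',p,e)
d=H[0]-H[1];print('mid',(H[0]+H[1])/2,'yaw',np.degrees(np.arctan2(d[1],d[0]))-90,np.linalg.norm(d))
for s,l in zip(W,L):
  for z in (.13,.14,.15): print([onz(s,*q,z,True) for q in l])
# dock plate contour
for s,(x0,y0,x1,y1) in zip(W,[(290,60,395,175),(260,100,360,212)]):
    h=cv2.cvtColor(s['img'],cv2.COLOR_RGB2GRAY)[y0:y1,x0:x1]
    t,m=cv2.threshold(h,0,1,cv2.THRESH_BINARY_INV+cv2.THRESH_OTSU)
    c=max(cv2.findContours(m,0,2)[0],key=cv2.contourArea)
    c=cv2.approxPolyDP(cv2.convexHull(c),6,True)[:,0]+[x0,y0]
    q=np.array([onz(s,*p,.008,True) for p in c]);print(t,c.tolist());print(q[:,:2],q.mean(0))
print('spindle',tri([ray(W[0],573.5,44,True),ray(W[1],559,76,True)]))
```

```text
handle [0.5357 0.1804 0.1184] [np.float64(0.0004826300525497913), np.float64(0.00048263005254990215)]
handle [0.5162 0.132  0.1222] [np.float64(0.0004737859817493542), np.float64(0.00047378598174953166)]
mid [0.5259 0.1562 0.1203] yaw -21.99207525766697 0.05227546637140922
[array([0.5362, 0.1808, 0.13  ]), array([0.5164, 0.1332, 0.13  ])]
[array([0.5364, 0.1809, 0.14  ]), array([0.5172, 0.135 , 0.14  ])]
[array([0.5365, 0.1811, 0.15  ]), array([0.518 , 0.1368, 0.15  ])]
[array([0.5368, 0.178 , 0.13  ]), array([0.5181, 0.1321, 0.13  ])]
[array([0.5381, 0.1762, 0.14  ]), array([0.52  , 0.1319, 0.14  ])]
[array([0.5394, 0.1745, 0.15  ]), array([0.522 , 0.1317, 0.15  ])]
135.0 [[307, 105], [325, 85], [361, 89], [388, 100], [390, 118], [355, 136], [307, 121]]
[[0.5481 0.1959]
 [0.5637 0.1642]
 [0.5418 0.1224]
 [0.5158 0.0937]
 [0.4922 0.0997]
 [0.4864 0.1527]
 [0.5285 0.204 ]] [0.5252 0.1475 0.008 ]
136.0 [[324, 125], [343, 157], [334, 200], [278, 199], [271, 163], [283, 133]]
[[0.5488 0.1266]
 [0.4996 0.119 ]
 [0.4482 0.1521]
 [0.4788 0.2235]
 [0.5288 0.2117]
 [0.5597 0.1806]] [0.5107 0.1689 0.008 ]
spindle (array([ 0.5157, -0.2113,  0.065 ]), [np.float64(0.002791638910882454), np.float64(0.002791638910882383)])
```

{"method": "send_rows", "body": {"plan": [[[2.4,-0.9,3,0,0,0],[2.4,-0.9,6,0,0,0],[2.4,-0.9,8,0,0,0],[2.4,-0.9,8,0,0,0]]]}}

```text
clock: 2.0
tool_pos: [0.5219, 0.1572, 0.1758]
orientation: [179.7, 0.3, -22.2]
force: [-0.3, -0.6, -1.4]
opening: 0.0875
gripper_force: 0.0
```

Run:
```python
from h import *
np.set_printoptions(precision=4,suppress=True)
s=snap('wrist','w3.png'); np.savez('w3.npz',**s,tp=ctrl.get_obs()['tool_pos'])
a=cv2.imread('pics/w3.png');cv2.imwrite('pics/w3c.png',cv2.resize(a[120:330,180:460],None,fx=2.8,fy=2.8))
h=cv2.cvtColor(s['img'],cv2.COLOR_RGB2HSV)
m=(((h[...,0]<6)|(h[...,0]>174))&(h[...,1]>160)&(h[...,2]>50)).astype(np.uint8)
n,l,st,c=cv2.connectedComponentsWithStats(m)
for i in range(1,n):
    if st[i,4]>60: print(st[i],c[i])
o=ctrl.get_obs();print(o['tool_pos'],o['orientation'])
W=[dict(np.load(f+'.npz')) for f in('w1','w2')]
for s,C in zip(W,[[(307,71),(377,72),(377,163),(307,163)],[(275,112),(346,112),(345,202),(275,202)]]):
    q=np.array([onz(s,*p,.008,True) for p in C]);print(q[:,:2],q.mean(0))
```

```text
[ 57  48  42  44 153] [78.3791 67.9542]
[269 192  26  48 919] [281.4026 213.8988]
[340 192  26  49 926] [352.5961 214.5238]
[  0 240   7  23  82] [  1.9756 253.561 ]
[0.5232 0.1576 0.1786] [179.7733   0.1565 -22.1005]
[[0.5898 0.1787]
 [0.5558 0.0938]
 [0.4411 0.1377]
 [0.4765 0.2256]] [0.5158 0.1589 0.008 ]
[[0.5896 0.1794]
 [0.5542 0.0934]
 [0.4397 0.139 ]
 [0.4764 0.2292]] [0.515  0.1602 0.008 ]
```

View pics/w3c.png

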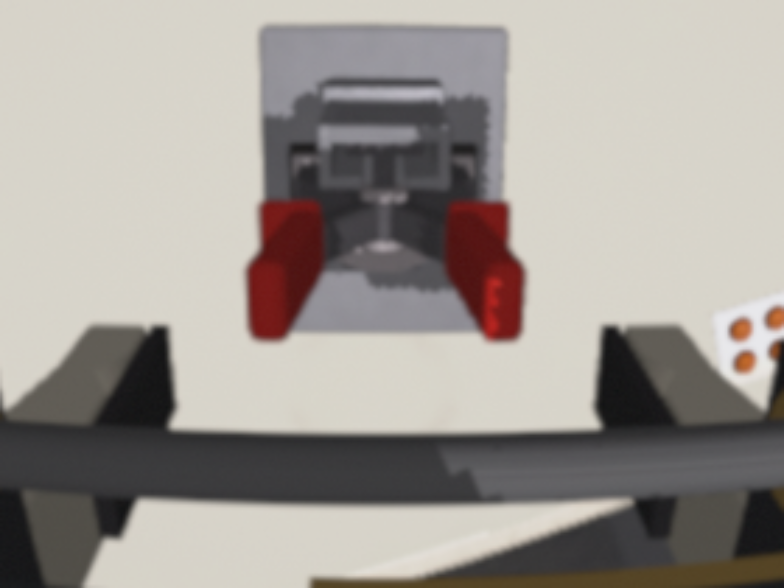

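Run:
```python
from h import *
np.set_printoptions(precision=4,suppress=True)
s=dict(np.load('w3.npz'));print(s['tp'])
x=np.array([.9263,-.3769,0]);y=np.array([.3769,.9263,0])
for z in(.148,.1525,.157):
    a=onz(s,275.4,227.5,z,True);b=onz(s,359.6,227.5,z,True);m=(a+b)/2
    print(z,m,np.linalg.norm(a-b),(m-s['tp'])@x*1e3,(m-s['tp'])@y*1e3)
    a=onz(s,317.5,120+262/2.8,z,True);b=onz(s,317.5,120+338/2.8,z,True);print('depth',np.linalg.norm(a-b))
# post: top z .082, slot; plate corners in w3
q=np.array([onz(s,180+u/2.8,120+v/2.8,.008,True) for u,v in((262,28),(507,30))]);print(q)
```

```text
[0.5232 0.1576 0.1786]
0.148 [0.5253 0.1558 0.148 ] 0.054494557593878404 2.6071688489282447 -0.8386010128310516
depth 0.01892061199723015
0.1525 [0.5271 0.1552 0.1525] 0.053163424228342804 4.475625758347532 -0.8038884178513982
depth 0.018458440010927182
0.157 [0.5288 0.1545 0.157 ] 0.051832290862807086 6.344082667767025 -0.7691758228716619
depth 0.017996268024624135
[[0.5901 0.1782 0.008 ]
 [0.5549 0.0935 0.008 ]]
```

{"method": "send_rows", "body": {"plan": [[[0.4,0,2,0,0,0],[0.4,0,4,0,0,0],[0.4,0,5.5,0,0,0],[0.4,0,6.5,0,0,0],[0.4,0,6.8,0,0,0],[0.4,0,6.8,0,0,0]]]}}

```text
clock: 2.55
tool_pos: [0.5286, 0.1565, 0.1131]
orientation: [-180.0, -0.0, -22.1]
force: [-0.1, 0.6, 0.2]
opening: 0.0876
gripper_force: 0.0
```

{"method": "send_rows", "body": {"plan": [[[0,0,0,0,0,0],[0,0,0,0,0,0],[0,0,0,0,0,0],[0,0,0,0,0,0],[0,0,0,0,0,0],[0,0,0,0,0,0]]], "fingers": 0.63}}

```text
clock: 3.05
tool_pos: [0.5286, 0.1557, 0.113]
orientation: [-180.0, -0.0, -22.1]
force: [-0.4, -0.4, 1.7]
opening: 0.0567
gripper_force: 7.0
```

{"method": "send_rows", "body": {"plan": [[[0,0,0,0,0,0],[0,0,0,0,0,0],[0,0,0,0,0,0],[0,0,0,0,0,0],[0,0,0,0,0,0],[0,0,0,0,0,0]]], "fingers": 0.53}}

```text
clock: 3.55
tool_pos: [0.5291, 0.1562, 0.1137]
orientation: [-179.9, -0.1, -22.1]
force: [-3.2, -0.3, 9.1]
opening: 0.0467
gripper_force: 15.0
```

{"method": "send_rows", "body": {"plan": [[[0,0,0,0,0,0],[0,0,0,0,0,0],[0,0,0,0,0,0],[0,0,0,0,0,0],[0,0,0,0,0,0],[0,0,0,0,0,0]]], "fingers": 0.44}}

```text
clock: 4.05
tool_pos: [0.5296, 0.1564, 0.1149]
orientation: [-179.9, -0.1, -22.1]
force: [-4.5, -0.8, 16.5]
opening: 0.0388
gripper_force: 27.5
```

{"method": "send_rows", "body": {"plan": [[[0,0,-0.1,0,0,0],[0,0,-0.2,0,0,0],[0,0,-0.3,0,0,0],[0,0,-0.4,0,0,0],[0,0,-0.5,0,0,0],[0,0,-0.5,0,0,0]]]}}

```text
clock: 4.55
tool_pos: [0.5284, 0.1559, 0.1173]
orientation: [180.0, 0.0, -22.1]
force: [0.3, 0.6, -1.5]
opening: 0.0392
gripper_force: 23.1
```

{"method": "send_rows", "body": {"plan": [[[0,0,-1,0,0,0],[0,0,-2.5,0,0,0],[0,0,-4,0,0,0],[0,0,-5.5,0,0,0],[0,0,-7,0,0,0],[0,0,-8.5,0,0,0],[0,0,-9.5,0,0,0],[0,0,-9.5,0,0,0]]]}}

```text
clock: 5.22
tool_pos: [0.5296, 0.1564, 0.2153]
orientation: [-179.8, -0.2, -22.1]
force: [0.8, 0.8, -1.7]
opening: 0.039
gripper_force: 22.9
```

Run:
```python
from h import *
np.set_printoptions(precision=4,suppress=True)
s=snap('wrist');t=snap('top');c=snap('scene')
a=cv2.resize(s['img'][150:330,220:420],(600,540),interpolation=2)
o=ctrl.get_obs();p=o['tool_pos']
def proj(s,p):
    P=np.linalg.inv(s['pose'])@np.r_[p,1];q=s['K']@P[:3];return q[:2]/q[2]
w=[a]
out=np.zeros((540,800,3),np.uint8);out[:,:600]=a
for k,x in enumerate((t,c)):
    u,v=proj(x,p-[0,0,.1]).astype(int);print(u,v)
    out[k*270:k*270+270,600:]=cv2.resize(x['img'][v-34:v+34,u-25:u+25],(200,270),interpolation=2)
cv2.imwrite('pics/lift.png',out[...,::-1]);np.savez('w4.npz',**s)
print(p,o['force'],o['opening'],o['gripper_force'])
```

```text
279 198
286 178
[0.528  0.1557 0.2119] [-0.5721 -0.9684 -2.2347] 0.03884634569217104 22.91909217601642
```

View pics/lift.png

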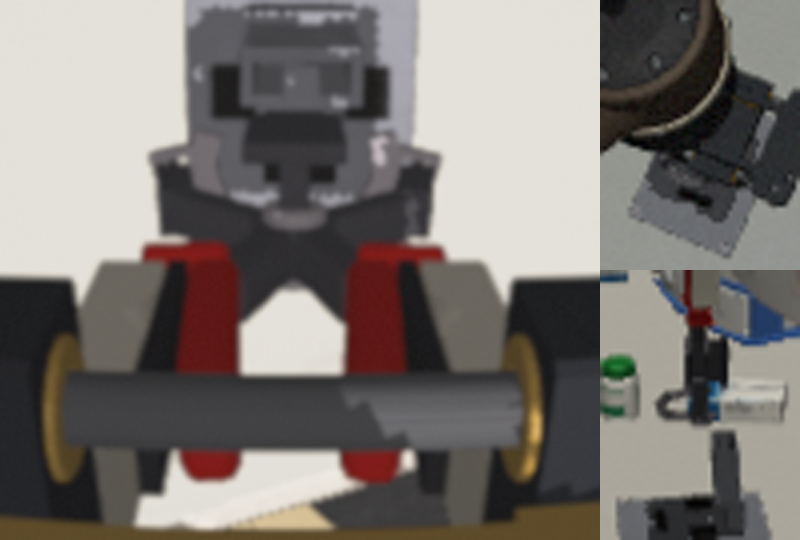

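The ring is on the tips, level and spread: both lugs are visible at crop (168,158) and (425,158), and the scene inset shows the ring hanging clear above the dock.

{"method": "send_rows", "body": {"plan": [[[0.8,2.2,0,0,0,0],[1.7,5,0,0,0,0],[2.8,8,0,0,0,0],[3.9,11,0,0,0,0],[5,14,0,0,0,0],[6.1,17,0,0,0,0],[7,19,0,0,0,0],[7,19,0,0,0,0]]]}}

```text
clock: 6.03
tool_pos: [0.5206, -0.0497, 0.2113]
orientation: [179.9, 0.1, -22.3]
force: [-0.8, 0.2, -2.7]
opening: 0.039
gripper_force: 22.8
```

Run:
```python
from h import *
s=snap('wrist');np.savez('w5.npz',**s,tp=ctrl.get_obs()['tool_pos'])
```

{"method": "send_rows", "body": {"plan": [[[0.8,2.2,0,0,0,0],[1.7,5,0,0,0,0],[2.4,7,0,0,0,0],[2.8,8,0,0,0,0],[2.8,8,0,0,0,0]]]}}

```text
clock: 6.5
tool_pos: [0.5171, -0.1322, 0.2117]
orientation: [180.0, 0.1, -22.2]
force: [0.2, 0.5, -1.4]
opening: 0.0388
gripper_force: 22.8
```

Run:
```python
from h import *
np.set_printoptions(precision=4,suppress=True)
s=snap('wrist');np.savez('w6.npz',**s,tp=ctrl.get_obs()['tool_pos'])
def proj(s,p):
    P=np.linalg.inv(s['pose'])@np.r_[p,1];r=np.hypot(P[0],P[1]);th=np.arctan2(r,P[2]);k=s['K']
    return k[0,2]+k[0,0]*th*P[0]/r,k[1,2]+k[1,1]*th*P[1]/r
o=[]
for f in('w5','w6'):
    s=dict(np.load(f+'.npz'));u,v=map(int,proj(s,[.516,-.21,.07]));print(f,s['tp'],u,v)
    x0,y0=max(0,u-60),max(0,v-60);c=s['img'][y0:y0+120,x0:x0+120];print(x0,y0)
    o.append(cv2.resize(c,(400,400*c.shape[0]//c.shape[1]),interpolation=2)[:400])
h=min(i.shape[0] for i in o)
cv2.imwrite('pics/sp.png',np.hstack([i[:h] for i in o])[...,::-1])
for f in('w5','w6'):
    s=dict(np.load(f+'.npz'));h=cv2.cvtColor(s['img'],cv2.COLOR_RGB2HSV)
    for nm,(lo,hi) in dict(brass=((15,110,90),(30,255,255)),green=((50,110,30),(80,255,255))).items():
        m=cv2.inRange(h,lo,hi);n,l,st,c=cv2.connectedComponentsWithStats(m)
        for i in range(1,n):
            if st[i,4]>150: print(f,nm,st[i],c[i])
```

```text
w5 [ 0.5208 -0.0484  0.2113] 462 135
402 75
w6 [ 0.5172 -0.1313  0.2118] 390 160
330 100
w5 brass [295   0  30   8 174] [309.931    2.7414]
w5 brass [ 431  109   47   52 1030] [450.4456 133.6767]
w5 brass [235 265   7  45 168] [237.369  288.3393]
w5 brass [393 265   8  45 199] [396.809 288.392]
w5 brass [ 206  311  289   23 2208] [365.5725 325.4611]
w5 green [418 105  34  54 552] [428.288 128.067]
w6 brass [225   3  34  32 473] [242.5011  19.9979]
w6 brass [ 358  132   54   54 1199] [382.0642 156.2961]
w6 brass [235 264   7  46 168] [237.3988 288.    ]
w6 brass [393 265   8  45 197] [396.736  289.0152]
w6 brass [ 205  311  290   23 2220] [365.3347 325.4568]
w6 green [351 126  45  48 383] [364.1906 141.4909]
```

View pics/sp.png

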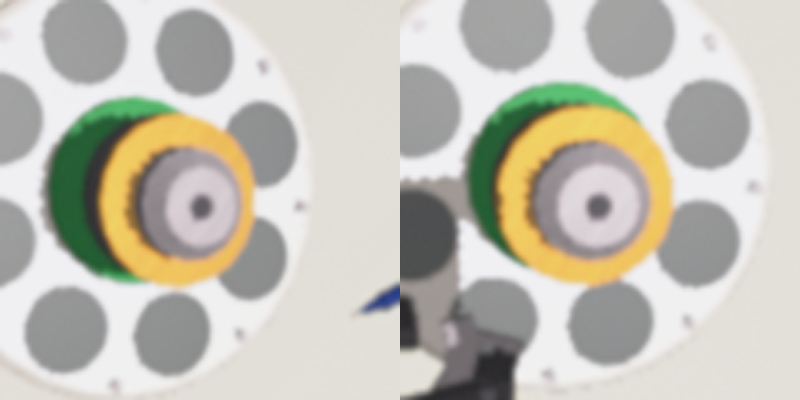

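The spindle's top dot is at (462.6,137.1) in the first view and (389.7,162.1) in the second. The ring's left lug is entering the lower left of the second view.

Run:
```python
from h import *
np.set_printoptions(precision=4,suppress=True)
A,B=[dict(np.load(f+'.npz')) for f in('w5','w6')]
T=dict(np.load('t.npz'));S=dict(np.load('s.npz'))
ra=[ray(A,462.6,137.1,True),ray(B,389.7,162.1,True)]
print(tri(ra)); rt=ray(T,245+591/4,170+142/4); rs=ray(S,240+428/4,150+369/4)
print(tri(ra+[rt,rs])); print(tri(ra+[rs]))
for z in(.065,.07,.075): print(z,onz(A,462.6,137.1,z,True),onz(B,389.7,162.1,z,True),onz(T,245+591/4,170+142/4,z))
# washer outer ellipse at radius 28.5: bounding boxes -> width vs height
for s,(x,y,w,h) in((A,(431,109,47,52)),(B,(358,132,54,54))):
  for z in(.055,.06,.065):
    t=onz(s,x+w/2,y,z,True);b=onz(s,x+w/2,y+h,z,True);r=onz(s,x+w,y+h/2,z,True); l=onz(s,x,y+h/2,z,True)
    print(z,np.linalg.norm(t-b),np.linalg.norm(r-l),(t+b)/2,(l+r)/2)
```

```text
(array([ 0.5157, -0.2081,  0.074 ]), [np.float64(0.00010408387121126444), np.float64(0.00010408387121123934)])
(array([ 0.5158, -0.2094,  0.0728]), [np.float64(0.000769536812161426), np.float64(0.0011937281761506254), np.float64(0.0011850601337391148), np.float64(0.0010691934156200342)])
(array([ 0.5159, -0.2089,  0.0727]), [np.float64(0.00045643634416057466), np.float64(0.0008342840201677653), np.float64(0.0012777140632941107)])
0.065 [ 0.5134 -0.212   0.065 ] [ 0.5133 -0.2095  0.065 ] [ 0.5166 -0.2119  0.065 ]
0.07 [ 0.5148 -0.2098  0.07  ] [ 0.5146 -0.2087  0.07  ] [ 0.516 -0.211  0.07 ]
0.075 [ 0.5161 -0.2076  0.075 ] [ 0.5159 -0.2079  0.075 ] [ 0.5155 -0.2102  0.075 ]
0.055 0.05685210595680568 0.05791563969841218 [ 0.5158 -0.2079  0.055 ] [ 0.516  -0.2086  0.055 ]
0.06 0.05594377969761355 0.0569903213575938 [ 0.5171 -0.2058  0.06  ] [ 0.5173 -0.2065  0.06  ]
0.065 0.05503545343842137 0.05606500301677546 [ 0.5184 -0.2037  0.065 ] [ 0.5185 -0.2044  0.065 ]
0.055 0.05730701495850519 0.05810660408896358 [ 0.5152 -0.2075  0.055 ] [ 0.5156 -0.208   0.055 ]
0.06 0.05639264321217139 0.057179474363347554 [ 0.5164 -0.2067  0.06  ] [ 0.5168 -0.2073  0.06  ]
0.065 0.055478271465837704 0.056252344637731565 [ 0.5176 -0.206   0.065 ] [ 0.518  -0.2065  0.065 ]
```

{"method": "send_rows", "body": {"plan": [[[-0.5,1.5,0,0,0,0],[-1,4,0,0,0,0],[-1.5,6,0,0,0,0],[-1.7,7.1,0,0,0,0],[-1.7,7.1,0,0,0,0],[-1.7,7.1,0,0,0,0]]]}}

```text
clock: 7.05
tool_pos: [0.475, -0.1903, 0.2126]
orientation: [-180.0, -0.0, -22.2]
force: [0.5, 0.4, -1.9]
opening: 0.0389
gripper_force: 22.8
```

Run:
```python
from h import *
np.set_printoptions(precision=4,suppress=True)
s=snap('wrist');o=ctrl.get_obs();tp=o['tool_pos'];np.savez('w7.npz',**s,tp=tp);c=snap('scene');np.savez('s7.npz',**c)
print(tp,o['orientation'])
def proj(s,p):
    P=np.linalg.inv(s['pose'])@np.r_[p,1];r=np.hypot(P[0],P[1]);th=np.arctan2(r,P[2]);k=s['K']
    return k[0,2]+k[0,0]*th*P[0]/r,k[1,2]+k[1,1]*th*P[1]/r
print('axis cols',[proj(s,tp+[0,0,dz]) for dz in(.0,-.06,-.137)])
print('axis cols fwd',[proj(s,tp+.045*np.array([.9265,-.376,0])+[0,0,dz]) for dz in(-.06,-.137)])
u,v=proj(s,[.516,-.208,.0735]);print('pred',u,v);u,v=int(u),int(v)
h=cv2.cvtColor(s['img'],cv2.COLOR_RGB2HSV)
m=cv2.inRange(h,(15,110,90),(30,255,255));n,l,st,cc=cv2.connectedComponentsWithStats(m)
for i in range(1,n):
    if st[i,4]>150: print('brass',st[i],cc[i])
g=cv2.cvtColor(s['img'],cv2.COLOR_RGB2GRAY);r=g[v-8:v+9,u-12:u+13];print(r[::2,::2])
a=cv2.resize(s['img'][80:260,217:417],(560,504),interpolation=2)
P=np.linalg.inv(c['pose'])@np.r_[tp-[0,0,.11],1];q=c['K']@P[:3];U,V=(q[:2]/q[2]).astype(int);print('sc',U,V)
out=np.zeros((504,800,3),np.uint8);out[:,:560]=a;out[:300,560:]=cv2.resize(c['img'][V-25:V+50,U-20:U+40],(240,300),interpolation=2)
cv2.imwrite('pics/al.png',out[...,::-1])
```

```text
[ 0.4753 -0.19    0.2126] [-179.9837   -0.0247  -22.1401]
axis cols [(np.float64(317.43096559269173), np.float64(252.15540033245622)), (np.float64(317.3799405855967), np.float64(215.82861835390304)), (np.float64(317.34036132910575), np.float64(188.94886199936317))]
axis cols fwd [(np.float64(317.3753879785508), np.float64(155.8015725582182)), (np.float64(317.3335032330113), np.float64(143.2888549194156))]
pred 318.7360340152651 143.5658983168075
brass [171   0  30  28 364] [187.5082  14.8022]
brass [ 290  114   57   55 1336] [318.0344 139.3278]
brass [235 265   7  45 166] [237.3614 288.1687]
brass [393 265   8  45 193] [396.7409 288.6321]
brass [ 206  311  289   23 2244] [364.4541 325.4947]
[[146 164 195 211 216 217 216 216 216 217 218 204 174]
 [154 197 211 214 217 216 215 214 216 217 218 219 192]
 [168 206 211 215 214 200 179 187 209 217 219 220 207]
 [181 209 213 214 205 143 102 113 177 217 219 218 210]
 [181 210 213 212 189 111  98 100 143 212 217 215 215]
 [181 212 211 210 197 125  99 102 153 212 215 215 214]
 [173 209 210 210 208 161 143 155 196 213 213 217 208]
 [150 196 208 209 208 198 208 214 213 212 214 216 192]
 [138 166 201 207 208 210 213 213 211 212 216 201 164]]
sc 330 233
```

View pics/al.png

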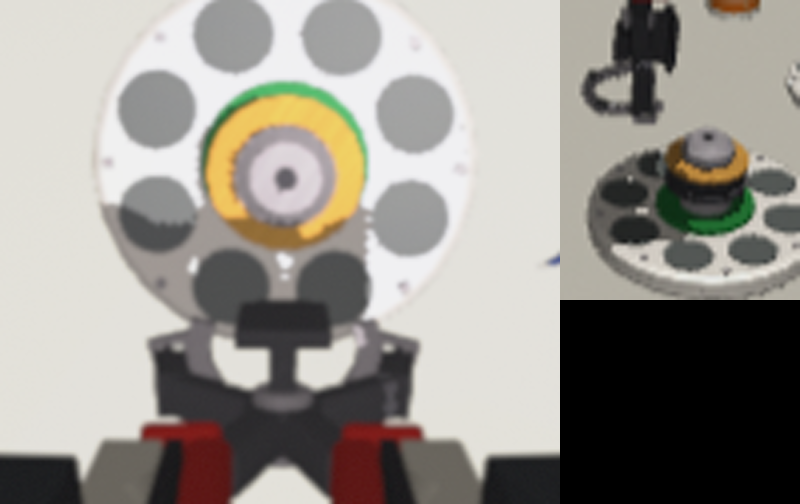

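The spindle's top dot is at px (319.0,143.3). The pliers' axis (tab, lugs) is at column 318.4 and the tab head spans rows 188–203, so the tool is aligned sideways to about 0.6 mm.

Run:
```python
from h import *
np.set_printoptions(precision=4,suppress=True)
s=dict(np.load('w7.npz'));tp=s['tp'];c=dict(np.load('s7.npz'))
x=np.array([.9263,-.3769,0]);y=np.array([.3769,.9263,0])
f=lambda p:((p-tp)@x*1e3,(p-tp)@y*1e3)
oz=tp[2]-.0385
print('tab top inner(20)',f(onz(s,318.4,80+345/2.8,oz+.004,True)))
print('tab bottom outer(25)',f(onz(s,318.4,80+303/2.8,oz-.030,True)))
print('tab foot? ',f(onz(s,318.4,80+303/2.8,oz-.038,True)))
print('tab width', np.linalg.norm(onz(s,217+236/2.8,203,oz,True)-onz(s,217+332/2.8,203,oz,True)))
print('spindle',f(onz(s,319,143.3,.0735,True)), f(onz(s,319,143.3,.0725,True)))
# lug centre and crossbar
zr=oz-.060+.0
for v in(335,345,360): print('lug row',v,f(onz(s,318.4,80+v/2.8,zr,True)))
# ring in scene: light ring extents; project predicted bow point & compare
P=np.linalg.inv(c['pose'])
for nm,xx in(('bow -29',-.029),('lugs 0',0.),('tab 25',.025)):
    p=tp+x*xx;p=np.array([p[0],p[1],oz-.060 if xx<.02 else oz-.01]);q=c['K']@(P@np.r_[p,1])[:3];print(nm,q[:2]/q[2])
U,V=330,233
print('scene bow left edge px',U-20+583-560 and (U-20+(583-560)/4, V-25+90/4),'lug jaw', (U-20+(643-560)/4,V-25+120/4))
```

```text
tab top inner(20) (np.float64(18.001819900468497), np.float64(-0.6327184087090423))
tab bottom outer(25) (np.float64(19.00317506381101), np.float64(-0.7555906919189861))
tab foot?  (np.float64(16.871146875493327), np.float64(-0.7887572091757125))
tab width 0.0227149636053339
spindle (np.float64(44.7392971842099), np.float64(-1.5545806751093103)) (np.float64(44.62336251827713), np.float64(-1.5604365372858686))
lug row 335 (np.float64(0.8119534755953273), np.float64(-0.8981253578949595))
lug row 345 (np.float64(-2.4204810217602155), np.float64(-0.9041004372199152))
lug row 360 (np.float64(-7.3142578509364595), np.float64(-0.913342034793412))
bow -29 [319.3923 230.6306]
lugs 0 [330.3269 229.7991]
tab 25 [340.3817 212.4979]
scene bow left edge px (315.75, 230.5) lug jaw (330.75, 238.0)
```

Run:
```python
from h import *
np.set_printoptions(linewidth=220)
S=dict(np.load('s.npz'));c=dict(np.load('s7.npz'));s=dict(np.load('w7.npz'));T=dict(np.load('t.npz'))
g=lambda d:cv2.cvtColor(d['img'],cv2.COLOR_RGB2GRAY)
print('scene now cols 310-345 rows 218-240');print(g(c)[218:240,310:345])
print('scene start cols 268-300 rows 196-216');print(g(S)[196:216,268:300])
print('top start rows 200-220 cols 268-292');print(g(T)[200:221,268:292])
print('wrist rows 188-222 cols 266-300');print(g(s)[188:222,266:302])
```

```text
scene now cols 310-345 rows 218-240
[[177 176 176 177 176 176 176 175 177 176 177 176 177  85  34  28  29  23  29  31  31  31  27  28  29  29  27  21  28 116 171 176 177 176 176]
 [176 176 176 176 176 176 176 177 176 176 177 177 176  75  32  28  28  22  30  31  30  30  26  28  29  30  27  23  27 127 172 177 176 176 176]
 [176 176 176 176 176 176 177 177 176 176 176 176 177  74  32  29  27  22  28  30  30  29  28  28  28  31  25  24  29 126 172 176 177 176 177]
 [176 176 176 176 177 176 177 176 176 176 176 176 176  79  32  28  28  25  27  31  29  30  30  29  29  30  25  25  30 156 176 176 177 176 176]
 [176 176 176 176 176 176 176 177 176 176 176 176 176  68  35  37  34  48  28  29  30  30  30  29  29  30  24  29  29 167 176 176 177 176 176]
 [176 177 176 175 177 176 176 176 176 177 176 177 176 109  59  56  74  62  31  30  55  56  55  81  83  55  25  29  38 166 176 176 176 176 176]
 [176 176 176 176 177 177 176 176 176 176 176 142 136 100  64  62  70  68  31  56  44  62  64 116 155 153  65  30  78 168 177 177 176 177 176]
 [177 176 176 177 176 176 176 131 124 136 109  82  76  74  69  
[... 6381 characters left out ...]
99 100  99  98  98  93  93  92  74  75  94  93  93  98  98  97  98  96  99  96]
 [ 99  97  99 100 100  97  98 100  98  99  99  98  95  97  98  99  97  99  99  98  95 100  99 113]
 [ 97  99  98  99 100 100 100  98  98  99  99 100  97 100  99  99 100  98  98  96  99  98  90 130]
 [ 96  99  98  97  98  99  99  98  97  99 101 100  98  97  99  98  99  97  98  94  96 100  79 131]
 [ 97  98  96  99  97  99  97  95  97  98  99  98  96  98  97  98  98  98  97  98  97  97 104 134]]
wrist rows 188-222 cols 266-300
[[225 225 225 ...  80  78  78]
 [225 224 225 ...  79  77  74]
 [225 225 225 ...  79  79  73]
 ...
 [225 225 225 ...  48  50  57]
 [225 225 225 ...  46  46  45]
 [225 225 225 ...  49  47  47]]
```

{"method": "send_rows", "body": {"plan": [[[1.5,0.03,0,0,0,0],[3,0.07,0,0,0,0],[4.2,0.07,0,0,0,0],[4.8,0.07,0.5,0,0,0],[4.8,0.07,1.5,0,0,0],[4.8,0.07,2.5,0,0,0],[4.8,0.07,3.2,0,0,0],[4.8,0.07,3.2,0,0,0]]]}}

```text
clock: 7.82
tool_pos: [0.5172, -0.2087, 0.178]
orientation: [180.0, 0.2, -22.2]
force: [-0.6, 0.4, -1.7]
opening: 0.039
gripper_force: 22.9
```

Run:
```python
from h import *
np.set_printoptions(linewidth=250,precision=4,suppress=True)
c=snap('scene');o=ctrl.get_obs();tp=o['tool_pos'];print(tp,o['orientation'],o['force'])
def pj(p):
    q=c['K']@(np.linalg.inv(c['pose'])@np.r_[p,1])[:3];return q[:2]/q[2]
print('spindle top',pj([.516,-.208,.0735]),'px/10mm x',pj(tp+[0.00926,-.00377,-.1])-pj(tp-[0,0,.1]))
u,v=pj([.516,-.208,.0735]).astype(int)
print(u-22,v-24);print(cv2.cvtColor(c['img'],cv2.COLOR_RGB2GRAY)[v-24:v+14,u-22:u+18])
s=snap('wrist');np.savez('w8.npz',**s,tp=tp);np.savez('s8.npz',**c,tp=tp)
```

```text
[ 0.5179 -0.209   0.1793] [179.9588   0.1434 -22.1405] [ 0.1448 -0.1743 -1.7625]
spindle top [346.384 241.767] px/10mm x [ 3.6582 -0.2922]
324 217
[[179 180 180 ... 179 180 180]
 [180 180 180 ... 180 180 180]
 [179 180 179 ... 180 180 180]
 ...
 [173 169 142 ...  88  89  88]
 [111 109 110 ...  88  89  88]
 [ 89  88  88 ...  87  88  88]]
```

Run:
```python
from h import *
import sys
np.set_printoptions(linewidth=250,threshold=sys.maxsize)
c=dict(np.load('s8.npz'));print(cv2.cvtColor(c['img'],cv2.COLOR_RGB2GRAY)[222:256,324:364])
```

```text
[[180 179 181 180 180 180 180 180 180 180 180 180 180 180 180 180 181 181  95  70  55  30  28  27  27  51  49  33  30  31  26  50 171 180 180 180 179 180 180 180]
 [180 180 180 180 180 180 180 180 180 180 180 180 180 180 181 180 151 112  61  67  62  34  29  30  30  60  53  33  30  32  21  23 120 175 181 180 180 180 180 180]
 [180 180 180 180 179 179 180 180 180 180 180 180 180 180 180 181  98  40  35  65  61  35  30  31  32  61  46  32  30  30  18  26  71 172 180 181 180 180 180 180]
 [180 180 180 180 179 180 180 180 180 180 180 180 181 180 180 180  78  29  33  62  43  32  31  32  32  52  38  31  30  29  19  28  81 173 180 180 180 180 180 180]
 [180 180 180 180 181 180 180 180 180 180 180 181 179 180 179 180  64  25  24  36  24  30  31  31  32  34  31  30  30  28  20  28  98 174 180 180 180 180 180 180]
 [181 181 180 180 180 180 180 180 180 180 180 181 180 180 180 156  48  27  27  27  22  31  31  31  31  26  29  30  31  27  21  29 122 176 180 180 180 180 181 179]
 [180 180 180 180 180 180 179 180 179 180 180 180 180 180 180 144  45  29  28  28  24  30  30  31  32  26  29  30  31  25 
[... 3742 characters left out ...]
68  60  68  53  69 162 117 110  91  88  88  88]
 [173 169 142 159 103  95  92  86  82  72  70  62  33  22  26  35  47  62  76  72  67  68  69  61  60  68  67  69  75  54  50  33  63 106  91  88  88  88  89  88]
 [111 109 110 122  94  91  85  95  96  91  91  88  45  25  23  24  27  37  45  50  55  65  67  59  64  57  55  56  46  34  30  25  76  78  87  87  88  88  89  88]
 [ 89  88  88  88  60  57  53  74  93  96  95  71  37  24  24  23  25  25  24  28  33  40  41  38  41  35  33  33  26  24  25  24  69  85  88  88  88  87  88  88]
 [ 89  88  88  88  46  37  38  46  91  95  76  45  35  27  25  25  23  24  26  26  27  28  26  25  26  27  28  23  25  24  26  25  45 124 125  88  87  87  88  88]]
```

{"method": "send_rows", "body": {"plan": [[[0.25,0,0.1,0,0,0],[0.25,0,0.3,0,0,0],[0.25,0,0.4,0,0,0],[0.25,0,0.5,0,0,0],[0.25,0,0.5,0,0,0]]]}}

```text
clock: 8.33
tool_pos: [0.5214, -0.2102, 0.1755]
orientation: [-180.0, 0.0, -22.1]
force: [0.1, -1.4, -1.2]
opening: 0.0389
gripper_force: 22.9
```

{"method": "send_rows", "body": {"plan": [[[0,0,0.05,0,0,0],[0,0,0.1,0,0,0],[0,0,0.15,0,0,0],[0,0,0.2,0,0,0],[0,0,0.2,0,0,0]]]}}

```text
clock: 8.75
tool_pos: [0.5214, -0.2102, 0.1735]
orientation: [180.0, 0.0, -22.1]
force: [0.8, -0.7, -1.6]
opening: 0.0389
gripper_force: 22.9
```

{"method": "send_rows", "body": {"plan": [[[0,0,0.05,0,0,0],[0,0,0.1,0,0,0],[0,0,0.15,0,0,0],[0,0,0.2,0,0,0],[0,0,0.2,0,0,0]]]}}

```text
clock: 9.17
tool_pos: [0.5214, -0.2102, 0.1714]
orientation: [180.0, 0.0, -22.1]
force: [0.2, -0.3, -2.0]
opening: 0.0389
gripper_force: 22.9
```

{"method": "send_rows", "body": {"plan": [[[0,0,0.05,0,0,0],[0,0,0.1,0,0,0],[0,0,0.15,0,0,0],[0,0,0.15,0,0,0]]]}}

```text
clock: 9.5
tool_pos: [0.5214, -0.2102, 0.1699]
orientation: [180.0, 0.0, -22.1]
force: [-1.1, -0.4, -2.7]
opening: 0.0386
gripper_force: 22.9
```

{"method": "send_rows", "body": {"plan": [[[0,0,0.05,0,0,0],[0,0,0.1,0,0,0],[0,0,0.15,0,0,0],[0,0,0.15,0,0,0]]]}}

```text
clock: 9.83
tool_pos: [0.5214, -0.2102, 0.1684]
orientation: [180.0, 0.0, -22.1]
force: [-0.1, 0.2, -1.6]
opening: 0.0388
gripper_force: 22.9
```

{"method": "send_rows", "body": {"plan": [[[0,0,0.05,0,0,0],[0,0,0.1,0,0,0],[0,0,0.1,0,0,0],[0,0,0.1,0,0,0]]]}}

```text
clock: 10.17
tool_pos: [0.5215, -0.2102, 0.1675]
orientation: [180.0, 0.0, -22.1]
force: [-0.3, -0.4, -1.1]
opening: 0.0391
gripper_force: 22.9
```

{"method": "send_rows", "body": {"plan": [[[0,0,0.05,0,0,0],[0,0,0.1,0,0,0],[0,0,0.15,0,0,0],[0,0,0.15,0,0,0]]]}}

```text
clock: 10.5
tool_pos: [0.5214, -0.2102, 0.1659]
orientation: [180.0, 0.0, -22.1]
force: [-1.5, 0.8, -1.0]
opening: 0.0387
gripper_force: 22.9
```

{"method": "send_rows", "body": {"plan": [[[0,0,0.05,0,0,0],[0,0,0.1,0,0,0],[0,0,0.15,0,0,0],[0,0,0.15,0,0,0]]]}}

```text
clock: 10.83
tool_pos: [0.5214, -0.2102, 0.1644]
orientation: [180.0, 0.0, -22.1]
force: [-0.9, 0.6, -2.1]
opening: 0.0389
gripper_force: 22.9
```

{"method": "send_rows", "body": {"plan": [[[0,0,0.05,0,0,0],[0,0,0.1,0,0,0],[0,0,0.1,0,0,0],[0,0,0.1,0,0,0]]]}}

```text
clock: 11.17
tool_pos: [0.5214, -0.2102, 0.1635]
orientation: [180.0, 0.0, -22.1]
force: [-0.4, -0.5, -1.7]
opening: 0.0387
gripper_force: 22.9
```

{"method": "send_rows", "body": {"plan": [[[0,0,0.05,0,0,0],[0,0,0.1,0,0,0],[0,0,0.1,0,0,0],[0,0,0.1,0,0,0]]]}}

```text
clock: 11.5
tool_pos: [0.5214, -0.2102, 0.1625]
orientation: [180.0, 0.0, -22.1]
force: [-0.7, 0.5, -2.2]
opening: 0.0389
gripper_force: 22.9
```

{"method": "send_rows", "body": {"plan": [[[0,0,0.05,0,0,0],[0,0,0.1,0,0,0],[0,0,0.1,0,0,0],[0,0,0.1,0,0,0]]]}}

```text
clock: 11.83
tool_pos: [0.5214, -0.2102, 0.1615]
orientation: [180.0, 0.0, -22.1]
force: [-0.7, -0.3, -1.9]
opening: 0.0392
gripper_force: 22.9
```

{"method": "send_rows", "body": {"plan": [[[0,0,0.05,0,0,0],[0,0,0.1,0,0,0],[0,0,0.1,0,0,0],[0,0,0.1,0,0,0]]]}}

```text
clock: 12.17
tool_pos: [0.5215, -0.2102, 0.1605]
orientation: [180.0, 0.0, -22.1]
force: [-0.5, 0.5, -1.4]
opening: 0.0388
gripper_force: 22.9
```

{"method": "send_rows", "body": {"plan": [[[0,0,0.05,0,0,0],[0,0,0.1,0,0,0],[0,0,0.1,0,0,0],[0,0,0.1,0,0,0]]]}}

```text
clock: 12.5
tool_pos: [0.5214, -0.2102, 0.1595]
orientation: [180.0, 0.0, -22.1]
force: [1.1, -0.4, -1.6]
opening: 0.0386
gripper_force: 22.9
```

{"method": "send_rows", "body": {"plan": [[[0,0,0.05,0,0,0],[0,0,0.1,0,0,0],[0,0,0.1,0,0,0],[0,0,0.1,0,0,0]]]}}

```text
clock: 12.83
tool_pos: [0.5216, -0.2102, 0.1586]
orientation: [180.0, -0.0, -22.1]
force: [-0.6, 0.2, -1.4]
opening: 0.0389
gripper_force: 22.6
```

{"method": "send_rows", "body": {"plan": [[[0,0,0.05,0,0,0],[0,0,0.1,0,0,0],[0,0,0.1,0,0,0],[0,0,0.1,0,0,0]]]}}

```text
clock: 13.17
tool_pos: [0.5217, -0.2103, 0.1578]
orientation: [180.0, -0.0, -22.1]
force: [1.4, -1.4, 0.7]
opening: 0.039
gripper_force: 22.5
```

{"method": "send_rows", "body": {"plan": [[[0,0,0.05,0,0,0],[0,0,0.1,0,0,0],[0,0,0.1,0,0,0],[0,0,0.1,0,0,0]]]}}

```text
clock: 13.5
tool_pos: [0.5216, -0.2102, 0.1567]
orientation: [-180.0, -0.0, -22.1]
force: [0.3, -1.0, 2.0]
opening: 0.0389
gripper_force: 22.4
```

{"method": "send_rows", "body": {"plan": [[[0,0,0.05,0,0,0],[0,0,0.1,0,0,0],[0,0,0.1,0,0,0],[0,0,0.1,0,0,0]]]}}

```text
clock: 13.83
tool_pos: [0.5215, -0.2102, 0.1556]
orientation: [180.0, -0.0, -22.1]
force: [0.2, -0.7, 2.6]
opening: 0.0397
gripper_force: 22.3
```

{"method": "send_rows", "body": {"plan": [[[0,0,0.05,0,0,0],[0,0,0.1,0,0,0],[0,0,0.1,0,0,0],[0,0,0.1,0,0,0]]]}}

```text
clock: 14.17
tool_pos: [0.5215, -0.2102, 0.1546]
orientation: [180.0, -0.0, -22.1]
force: [1.5, 0.3, 1.3]
opening: 0.0389
gripper_force: 22.3
```

{"method": "send_rows", "body": {"plan": [[[0,0,0.03,0,0,0],[0,0,0.05,0,0,0],[0,0,0.05,0,0,0],[0,0,0.05,0,0,0]]]}}

```text
clock: 14.5
tool_pos: [0.5215, -0.2102, 0.1541]
orientation: [-180.0, -0.0, -22.1]
force: [1.3, 0.7, 1.9]
opening: 0.0388
gripper_force: 22.3
```

{"method": "send_rows", "body": {"plan": [[[0,0,0.03,0,0,0],[0,0,0.05,0,0,0],[0,0,0.05,0,0,0],[0,0,0.05,0,0,0]]]}}

```text
clock: 14.83
tool_pos: [0.5215, -0.2102, 0.1536]
orientation: [180.0, -0.0, -22.1]
force: [0.8, -0.9, 2.8]
opening: 0.0391
gripper_force: 22.3
```

{"method": "send_rows", "body": {"plan": [[[0,0,0.03,0,0,0],[0,0,0.05,0,0,0],[0,0,0.05,0,0,0],[0,0,0.05,0,0,0]]]}}

```text
clock: 15.17
tool_pos: [0.5215, -0.2102, 0.1531]
orientation: [-180.0, -0.0, -22.1]
force: [1.0, -1.2, 2.2]
opening: 0.0389
gripper_force: 22.3
```

{"method": "send_rows", "body": {"plan": [[[0,0,0.03,0,0,0],[0,0,0.05,0,0,0],[0,0,0.05,0,0,0],[0,0,0.05,0,0,0]]]}}

```text
clock: 15.5
tool_pos: [0.5215, -0.2102, 0.1526]
orientation: [180.0, -0.0, -22.1]
force: [0.2, -0.8, 3.4]
opening: 0.0388
gripper_force: 22.3
```

{"method": "send_rows", "body": {"plan": [[[0,0,0.03,0,0,0],[0,0,0.04,0,0,0],[0,0,0.04,0,0,0],[0,0,0.04,0,0,0]]]}}

```text
clock: 15.83
tool_pos: [0.5218, -0.2103, 0.1525]
orientation: [-180.0, -0.0, -22.1]
force: [0.9, -0.0, 5.6]
opening: 0.0388
gripper_force: 22.2
```

{"method": "send_rows", "body": {"plan": [[[0,0,0.03,0,0,0],[0,0,0.04,0,0,0],[0,0,0.04,0,0,0],[0,0,0.04,0,0,0]]]}}

```text
clock: 16.17
tool_pos: [0.522, -0.2104, 0.1525]
orientation: [-180.0, -0.1, -22.1]
force: [0.5, -1.4, 6.6]
opening: 0.0386
gripper_force: 22.1
```

{"method": "send_rows", "body": {"plan": [[[0,0,0,0,0,0],[0,0,0,0,0,0],[0,0,0,0,0,0],[0,0,0,0,0,0],[0,0,0,0,0,0]]], "fingers": 0.52}}

```text
clock: 16.58
tool_pos: [0.5228, -0.2105, 0.153]
orientation: [-180.0, -0.2, -22.1]
force: [0.7, -0.1, 8.7]
opening: 0.0454
gripper_force: 8.3
```

{"method": "send_rows", "body": {"plan": [[[0,0,0,0,0,0],[0,0,0,0,0,0],[0,0,0,0,0,0],[0,0,0,0,0,0],[0,0,0,0,0,0]]], "fingers": 0.64}}

```text
clock: 17.0
tool_pos: [0.5222, -0.2104, 0.1527]
orientation: [-180.0, -0.1, -22.1]
force: [0.4, 0.2, 6.8]
opening: 0.0561
gripper_force: 4.4
```

{"method": "send_rows", "body": {"plan": [[[0,0,-0.1,0,0,0],[0,0,-0.2,0,0,0],[0,0,-0.3,0,0,0],[0,0,-0.4,0,0,0],[0,0,-0.5,0,0,0],[0,0,-0.5,0,0,0]]]}}

```text
clock: 17.5
tool_pos: [0.5211, -0.21, 0.1564]
orientation: [180.0, 0.1, -22.1]
force: [0.8, -0.3, -1.4]
opening: 0.056
gripper_force: 5.7
```

{"method": "send_rows", "body": {"plan": [[[0,0,-0.2,0,0,0],[0,0,-0.4,0,0,0],[0,0,-0.6,0,0,0],[0,0,-0.8,0,0,0],[0,0,-1,0,0,0],[0,0,-1,0,0,0]]]}}

```text
clock: 18.0
tool_pos: [0.5218, -0.2102, 0.1673]
orientation: [-180.0, -0.0, -22.1]
force: [-0.1, 0.7, -1.1]
opening: 0.056
gripper_force: 5.5
```

Run:
```python
from h import *
import sys
np.set_printoptions(linewidth=250,threshold=sys.maxsize)
c=snap('scene');np.savez('s9.npz',**c);print(cv2.cvtColor(c['img'],cv2.COLOR_RGB2GRAY)[224:262,324:370])
```

```text
[[181 181 181 181 181 180 181 181 180 181 181 181 181 181 181 181 181 181 180 180 123  79  76  31  25  25  27  32  74  42  28  27  23  24 120 176 181 181 180 180 180 181 181 176 192 125]
 [181 180 180 181 181 181 181 181 181 181 181 181 181 181 181 181 180 180 181 181 100  63  80  36  27  28  28  46  65  39  30  30  24  25  54 172 180 181 181 180 181 181 180 166 206 148]
 [181 181 181 181 180 181 180 180 180 181 181 181 181 181 181 180 181 180 181 130  58  55  75  37  30  31  32  50  62  41  31  30  23  30  53 172 181 181 181 181 180 180 181 167 196 196]
 [181 180 180 181 180 180 180 179 181 181 181 180 180 181 180 181 181 181 155  66  27  54  52  34  31  32  32  38  43  34  30  30  22  29  60 172 181 181 181 181 180 181 163 179 144 180]
 [181 181 181 180 180 181 181 181 181 181 181 181 180 180 181 181 180 181 144  47  19  34  27  30  32  32  32  29  35  30  30  30  19  28  59 173 181 181 180 180 181 181 156 200 185 198]
 [181 181 181 181 181 180 181 181 181 181 180 181 180 181 181 181 181 181 143  45  22  23  20  29  33  31  31  28  31  29  29  29  21  28  85 173 180 180 180 181 181
[... 5306 characters left out ...]
6  35  36  35  35  53  56  52  38  38  38  29  31  30  37  44  42  44  35  36  35  36  36  79 199 209 208 209 208 208 192 189 207 208 208]
 [133 109 106 133 130 180 104  95  96  75  40  36  35  35  35  36  49  65  68  66  67  68  67  66  66  66  66  62  49  37  36  36  35  35  50 199 208 209 175 155 139 123 123 135 138 137]
 [195 189 189 195 194 207 189 111  96  90  60  37  35  35  35  35  39  49  62  73  74  77  78  78  77  74  71  57  40  36  36  35  35  37  57 198 208 149 113  99  89  89  88  88  88  89]
 [208 208 192 189 189 189 189 112  95  95  66  39  34  36  36  35  35  37  44  53  60  68  70  70  64  60  50  42  35  36  35  36  35  36  70 134 178 104  89  88  88  88  88  88  88  88]]
```

{"method": "send_rows", "body": {"plan": [[[0,0,-1,0,0,0],[0,0,-2.5,0,0,0],[0,0,-4,0,0,0],[0,0,-4.7,0,0,0],[-1.5,-3,-4.7,0,0,0],[-3,-6,-4.7,0,0,0],[-4.5,-9,-4.7,0,0,0],[-4.5,-9,-4.7,0,0,0]]]}}

```text
clock: 18.72
tool_pos: [0.5134, -0.1061, 0.2143]
orientation: [-179.9, -0.0, -22.0]
force: [-0.6, -0.6, -0.2]
opening: 0.0564
gripper_force: 5.5
```

Run:
```python
from h import *
import sys
np.set_printoptions(linewidth=250,threshold=sys.maxsize,precision=4,suppress=True)
s=snap('wrist');c=snap('scene');o=ctrl.get_obs();print(o['tool_pos'],o['orientation'],o['opening'],o['gripper_force'],o['force'])
np.savez('w10.npz',**s,tp=o['tool_pos'])
P=np.linalg.inv(s['pose'])@np.r_[.516,-.208,.0735,1];r=np.hypot(P[0],P[1]);th=np.arctan2(r,P[2]);k=s['K']
u,v=int(k[0,2]+k[0,0]*th*P[0]/r),int(k[1,2]+k[1,1]*th*P[1]/r);print('top px',u,v)
g=cv2.cvtColor(s['img'],cv2.COLOR_RGB2HSV)
y0,x0=v-50,u-62
sub=g[y0:v+52,x0:u+42];st=3
out=[]
for row in sub[::st,::2]:
    out.append(''.join('B' if 15<=h<=30 and a>110 else 'G' if 45<h<85 and a>90 else '#' if b<60 else '+' if b<125 else '-' if b<195 else '.' for h,a,b in row))
print('\n'.join(out))
print(cv2.cvtColor(c['img'],cv2.COLOR_RGB2GRAY)[236:256,328:364])
```

```text
[ 0.5138 -0.1087  0.2143] [-179.9757   -0.0348  -21.9945] 0.05589707139331245 5.534210244513815 [-0.7052  0.3498 -0.36  ]
top px 411 149
..........--------------....-------------...........
...........------------......------------...........
............----------.......------------...........
...-.........--------.........----------............
--------........................------..............
---------...........................................
----------........-GGGGGGGGGGG............--------..
----------......-GGGGGGGG-BBBBB--........----------.
----------.....GGGGGG+BBBBBBBBBBBBB.....------------
----------...-GGGGG+BBBBBBBBBBBBBBBBB...------------
---------...-+GGGG+BBBBBBBBBBBBBBBBBBB..------------
--------....+GGGG+BBBBBBBB-------..BBBBB------------
..---..-...-GG+++-BBB-..++----------.B.BB----------.
.......-..-+GG-........------......---....--------..
..........-+GG--BBB-.-+----..........--.............
.......-..-+GG--BBB-.-+----...........-....-........
------....-+G+---B-..-+---....-++-....-....-........
--------...+G+-......-+---....-++-....-....-.--.....
---------
[... 3079 characters left out ...]
66  55  91  76 122 132 124 125 122 112 116 139 111 120 106 104 104 129 134 120 109 158 112 104  87  84  84  84]
 [182 198 192 182 177 157 154 126  50  55  89  85 100 123 118  96  89 104  78 105 114  91 105  89 130 130 118  72  71 102  86  83  84  84  84  83]
 [117 142 178 199 201 133 121 107  47  35  48  48  52  78  82  92 112 120 114  73 128 105 108  97 107  79  60  32  73  75  83  84  84  84  84  84]
 [ 84  93 115 159 197 110  91  66  35  22  24  22  26  35  39  54  71  76  78  56  88  81  89  72  66  34  24  28  73  83  84  84  84  83  84  84]
 [ 84  84  85 103 131  96  72  42  33  25  24  23  22  23  24  27  29  35  34  35  39  41  48  35  33  23  40  30  73 121 120  83  83  84  84  84]]
```

{"method": "send_rows", "body": {"plan": [[[-1,-3,0,0,0,0],[-2.2,-6.5,0,0,0,0],[-3.4,-10,0,0,0,0],[-4.6,-13.5,0,0,0,0],[-5.8,-17,0,0,0,0],[-7,-20.5,0,0,0,0],[-8,-23.5,0,0,0,0],[-8.65,-25.17,0,0,0,0]]]}}

```text
clock: 19.48
tool_pos: [0.5291, 0.1581, 0.2137]
orientation: [-180.0, -0.0, -22.1]
force: [-0.5, 0.2, -1.5]
opening: 0.0562
gripper_force: 5.5
```

{"method": "send_rows", "body": {"plan": [[[0,0,0,0,0,0],[0,0,0,0,0,0],[0,0,0,0,0,0],[0,0,0,0,0,0]]]}}

```text
clock: 19.82
tool_pos: [0.5285, 0.1547, 0.2137]
orientation: [180.0, 0.0, -22.2]
force: [-0.1, -0.4, -1.4]
opening: 0.0561
gripper_force: 5.5
```

Run:
```python
from h import *
np.set_printoptions(precision=4,suppress=True)
o=ctrl.get_obs();print(o['tool_pos'],o['orientation'],o['opening'],rel([.5286,.1560,.165],-22.1))
s=snap('wrist');np.savez('w11.npz',**s,tp=o['tool_pos'])
g=cv2.cvtColor(s['img'],cv2.COLOR_RGB2HSV)[140:240,260:376]
for row in g[::3,::2]:
    print(''.join('R' if (h<6 or h>174) and a>150 else '#' if b<45 else '+' if b<80 else '-' if b<120 else '=' if b<170 else '.' for h,a,b in row))
```

```text
[0.5285 0.1547 0.2137] [179.9782   0.0092 -22.2145] 0.0561095069769874 (array([-0.04, -0.12,  4.87]), array([ 0.02,  0.01, -0.11]))
..........======..........................................
..........====............................................
..........====..................................=.........
..........===.......==================....................
..........=====.===--------------------====...............
..........=======-------=-=-==-=-=.====----=..............
..........=-===------+++++++++++++++++-----=..............
..........----------+++++++++++++++++++----=..............
..........-----------++++++++++++++++++----=..............
..........---------==----------------------=..............
..........-----------+---------------------==.............
..........--==+####--+++++------++++++-+###+=..=..........
..........----+####--+++++-------+++++-+###+=.............
..........----+####--+++++-------++++--+###+=.............
..........=---+####--------------------+###+=.............
..........=---+####+++-+++++++++++++++-+###+=.............
..........=----+++++++++
[... 337 characters left out ...]
...=++++++------+####+++++##+------==-+++++=.......
..........-++++++------+####+++++##+------==-+++++-.......
..........+++++++++++---------+++--------+++++++++-.......
..........+++++++++++++-==-+-------=-+++++++++++++-.......
..........+++++++++++++++----------+++++++++++++++-.......
..........-++++++++++++++-===....=-+++++++++++++++-.......
..........=--++++++++++#++-=====--++++++++++++++--=.......
...........====-++++++++++++++-++++++++++++++--=..........
..=RRRRRRRRRRRR-=-+++++++++++--+++++++++++----=========R==
..RRRRRRRRRRRRRR+++++++++++++--++++++++++++-RRRRRRRRRRRRRR
.=-RRRRRRRRRRRRR+++++++++++++--+++++++++++++RRRRRRRRRRRRR-
-##+RRRRRRRRRRRRR++++++++++++--++++++++++++RRRRRRRRRRR+##+
```

{"method": "send_rows", "body": {"plan": [[[0,-0.1,1,0,0,0],[0,-0.1,2.5,0,0,0],[0,-0.1,4,0,0,0],[0,-0.1,5,0,0,0],[0,-0.1,5,0,0,0],[0,-0.1,5,0,0,0]]]}}

```text
clock: 20.37
tool_pos: [0.5287, 0.1563, 0.1633]
orientation: [179.9, 0.0, -22.2]
force: [-0.3, -0.8, -0.6]
opening: 0.056
gripper_force: 5.5
```

{"method": "send_rows", "body": {"plan": [[[0,0,0.2,0,0,0],[0,0,0.4,0,0,0],[0,0,0.6,0,0,0],[0,0,0.8,0,0,0],[0,0,1,0,0,0],[0,0,1,0,0,0]]]}}

```text
clock: 20.87
tool_pos: [0.5289, 0.1568, 0.1538]
orientation: [-180.0, -0.0, -22.1]
force: [0.2, 0.4, 0.6]
opening: 0.0557
gripper_force: 5.8
```

{"method": "send_rows", "body": {"plan": [[[0,-0.03,0.2,0,0,0],[0,-0.03,0.4,0,0,0],[0,-0.03,0.6,0,0,0],[0,-0.03,0.6,0,0,0]]]}}

```text
clock: 21.2
tool_pos: [0.5285, 0.1569, 0.147]
orientation: [180.0, 0.0, -22.2]
force: [-0.4, -0.2, -1.8]
opening: 0.0559
gripper_force: 5.5
```

{"method": "send_rows", "body": {"plan": [[[0,0.06,0.3,0,0,0],[0,0.06,0.6,0,0,0],[0,0.06,0.9,0,0,0],[0,0.06,1.2,0,0,0],[0,0.06,1.2,0,0,0]]]}}

```text
clock: 21.62
tool_pos: [0.5283, 0.1563, 0.1349]
orientation: [179.9, 0.0, -22.1]
force: [-0.1, 0.6, -1.4]
opening: 0.0561
gripper_force: 5.5
```

{"method": "send_rows", "body": {"plan": [[[0,0,0.3,0,0,0],[0,0,0.6,0,0,0],[0,0,0.9,0,0,0],[0,0,1.2,0,0,0],[0,0,1.2,0,0,0]]]}}

```text
clock: 22.03
tool_pos: [0.5283, 0.1564, 0.123]
orientation: [180.0, 0.0, -22.1]
force: [-0.2, 0.4, -0.7]
opening: 0.0565
gripper_force: 5.5
```

{"method": "send_rows", "body": {"plan": [[[0,0,0.1,0,0,0],[0,0,0.2,0,0,0],[0,0,0.3,0,0,0],[0,0,0.4,0,0,0],[0,0,0.4,0,0,0]]]}}

```text
clock: 22.45
tool_pos: [0.5287, 0.1565, 0.1196]
orientation: [-180.0, 0.0, -22.1]
force: [-1.0, 0.8, -1.4]
opening: 0.0558
gripper_force: 5.5
```

{"method": "send_rows", "body": {"plan": [[[0,0,0.1,0,0,0],[0,0,0.2,0,0,0],[0,0,0.2,0,0,0],[0,0,0.2,0,0,0]]]}}

```text
clock: 22.78
tool_pos: [0.5287, 0.1565, 0.1176]
orientation: [180.0, 0.0, -22.1]
force: [-0.7, -0.1, -2.2]
opening: 0.0565
gripper_force: 5.5
```

{"method": "send_rows", "body": {"plan": [[[0,0,0.1,0,0,0],[0,0,0.2,0,0,0],[0,0,0.2,0,0,0],[0,0,0.2,0,0,0]]]}}

```text
clock: 23.12
tool_pos: [0.5286, 0.1565, 0.1156]
orientation: [180.0, 0.0, -22.1]
force: [-0.9, 0.5, -1.1]
opening: 0.0562
gripper_force: 5.5
```

{"method": "send_rows", "body": {"plan": [[[0,0,0.05,0,0,0],[0,0,0.1,0,0,0],[0,0,0.1,0,0,0],[0,0,0.1,0,0,0]]]}}

```text
clock: 23.45
tool_pos: [0.5287, 0.1565, 0.1147]
orientation: [180.0, 0.0, -22.1]
force: [-0.3, 0.1, -1.7]
opening: 0.056
gripper_force: 5.5
```

{"method": "send_rows", "body": {"plan": [[[0,0,0.05,0,0,0],[0,0,0.1,0,0,0],[0,0,0.1,0,0,0],[0,0,0.1,0,0,0]]]}}

```text
clock: 23.78
tool_pos: [0.5287, 0.1565, 0.1137]
orientation: [180.0, 0.0, -22.1]
force: [-0.6, 1.3, -2.0]
opening: 0.0561
gripper_force: 5.5
```

{"method": "send_rows", "body": {"plan": [[[0,0,0.05,0,0,0],[0,0,0.1,0,0,0],[0,0,0.1,0,0,0],[0,0,0.1,0,0,0]]]}}

```text
clock: 24.12
tool_pos: [0.5287, 0.1565, 0.1127]
orientation: [180.0, 0.0, -22.1]
force: [-0.0, -0.1, -0.9]
opening: 0.0562
gripper_force: 5.5
```

{"method": "send_rows", "body": {"plan": [[[0,0,0.05,0,0,0],[0,0,0.1,0,0,0],[0,0,0.1,0,0,0],[0,0,0.1,0,0,0]]]}}

```text
clock: 24.45
tool_pos: [0.529, 0.1566, 0.1123]
orientation: [-180.0, -0.0, -22.1]
force: [-2.8, -0.4, 4.4]
opening: 0.056
gripper_force: 6.5
```

{"method": "send_rows", "body": {"plan": [[[0,0,0.05,0,0,0],[0,0,0.1,0,0,0],[0,0,0.1,0,0,0],[0,0,0.1,0,0,0]]]}}

```text
clock: 24.78
tool_pos: [0.5295, 0.157, 0.1119]
orientation: [-179.9, -0.1, -22.1]
force: [-2.3, 0.6, 8.5]
opening: 0.0565
gripper_force: 6.9
```

{"method": "send_rows", "body": {"plan": [[[0,0,-0.1,0,0,0],[0,0,-0.1,0,0,0]]]}}

```text
clock: 24.95
tool_pos: [0.529, 0.1567, 0.112]
orientation: [-180.0, -0.0, -22.1]
force: [-0.6, 0.9, 3.3]
opening: 0.0566
gripper_force: 6.1
```

{"method": "send_rows", "body": {"plan": [[[0,0,0,0,0,0],[0,0,0,0,0,0],[0,0,0,0,0,0],[0,0,0,0,0,0],[0,0,0,0,0,0],[0,0,0,0,0,0]]], "fingers": 1}}

```text
clock: 25.45
tool_pos: [0.5286, 0.1564, 0.1116]
orientation: [180.0, 0.0, -22.1]
force: [-0.0, 0.2, 0.8]
opening: 0.0867
gripper_force: 0.0
```

{"method": "send_rows", "body": {"plan": [[[0,0,-0.5,0,0,0],[0,0,-1.5,0,0,0],[0,0,-3,0,0,0],[0,0,-5,0,0,0],[0,0,-7,0,0,0],[0,0,-9,0,0,0],[-2.4,0.9,-11,0,0,0],[-2.4,0.9,-14.8,0,0,0]]]}}

```text
clock: 26.12
tool_pos: [0.4984, 0.1556, 0.2582]
orientation: [179.7, 0.3, -22.2]
force: [0.2, 0.1, -1.7]
opening: 0.0881
gripper_force: 0.0
```

Run:
```python
from h import *
np.set_printoptions(precision=4,suppress=True)
o=ctrl.get_obs();print(o['clock'],o['tool_pos'],o['opening'],o['force'])
x=np.array([.9263,-.3769,0]);y=np.array([.3769,.9263,0])
def H(s):
    h=cv2.cvtColor(s['img'],cv2.COLOR_RGB2HSV)
    m=(((h[...,0]<6)|(h[...,0]>174))&(h[...,1]>160)&(h[...,2]>50)).astype(np.uint8)
    n,l,st,c=cv2.connectedComponentsWithStats(m)
    q=[onz(s,*c[i],.13,True) for i in range(1,n) if st[i,4]>200];q=[p for p in q if np.linalg.norm(p[:2]-[.527,.156])<.06];return q,np.mean(q,0)
print('start',H(dict(np.load('w2.npz'))));print('now',H(snap('wrist')))
def S(s):
    h=cv2.cvtColor(s['img'],cv2.COLOR_RGB2HSV)[:, 255:320]
    m=(((h[...,0]<6)|(h[...,0]>174))&(h[...,1]>160)&(h[...,2]>40)).astype(np.uint8)[150:215]
    v,u=np.nonzero(m);return len(u),u.mean()+255,v.mean()+150,u.min()+255,u.max()+255,v.min()+150,v.max()+150
print(S(dict(np.load('s.npz'))),S(snap('scene')))
```

```text
26.1167 [0.4984 0.1556 0.2582] 0.08810823942639638 [ 0.1713  0.062  -1.7424]
start ([array([0.5368, 0.178 , 0.13  ]), array([0.5181, 0.1321, 0.13  ])], array([0.5274, 0.1551, 0.13  ]))
now ([array([0.5362, 0.1764, 0.13  ]), array([0.5177, 0.1305, 0.13  ])], array([0.5269, 0.1534, 0.13  ]))
(151, np.float64(286.12582781456956), np.float64(175.39735099337747), np.int64(283), np.int64(290), np.int64(164), np.int64(187)) (139, np.float64(286.294964028777), np.float64(176.46043165467626), np.int64(283), np.int64(289), np.int64(165), np.int64(188))
```

{"method": "send_rows", "body": {"plan": [[[0,0,0,0,0,0],[0,0,0,0,0,0],[0,0,0,0,0,0],[0,0,0,0,0,0]]]}}

```text
clock: 26.55
tool_pos: [0.5028, 0.157, 0.2589]
orientation: [179.9, 0.1, -22.2]
force: [0.3, 0.6, -0.4]
opening: 0.0876
gripper_force: 0.0
```

```bash
python3 -c "
from plant import ctrl
print(ctrl.close_job())"
```

```text
the job is handed in; nothing more can be done
None
```

I handed the job in at about 26.6 s: the camera shows the ring shut round the spindle and the pliers back in the dock within about 2 mm, but the hand-in gave no verdict, and I could not check directly that the ring sits in the groove.

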